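Lock the seal pot, lid it, and take the transport cover off

ROBOT

A 6-joint arm with a two-finger parallel gripper is mounted at the origin on the work surface. World frame = base frame: x ahead of the robot, y to its left, z up, the work surface at z = 0. Lengths are in m, angles in degrees, forces in N, time in s.
With the tool pointing down it reaches from about 0.3 to 0.75 m from the base axis. Payload 8.5 kg.
Tool frame: the origin (TCP) lies on the centre line of the jaws, within the pads' length; the fingertips stand 11 mm ahead of it and the grasp point (between the pads) lies 8 mm behind it; z points along the fingers, y is the line along which they close (so a half turn about z gives the same grasp; the last joint's range is limited). The gripper opens to 85 mm and grips with 20 to 120 N. Pads are 22 mm wide; open, the fingers measure 114 mm over their backs; the gripper's body (76 mm by 85 mm) begins 54 mm behind the grasp point. The pads swing forward as they close: fully open they stand 13 mm farther back than shut.
Start: joints at [55.502, 21.807, 74.336, -0, 83.858, -12.336], TCP at [0.207, 0.509, 0.242] pointing down, gripper open.
Joint ranges: [-178.18, 178.18], [-50.72, 133.34], [12.68, 142.11], [-81.47, 261.47], [9.98, 163.14], [-165.26, 165.26]. Speed limits (degrees/s): [136.94, 136.94, 180, 180, 180, 180].

INTERFACE

Orientations are given as a 3x3 rotation matrix whose columns are the frame's x, y, z axes.
In Python, from rig import env, get_image, observe gives the robot as it stands (env), with the cameras as plain functions and the readings as plain functions.
- The arm moves only by the shell command python3 nudge.py 'ROWS' [FORCE]. ROWS is 1 to 10 rows, parted by a bar, with the numbers parted by commas; each row has 5 numbers: dx, dy, dz in shares of the most that a row can go, 1 being 50 mm, then a turn about the tool's z in a scale on which 1.0 is 60 degrees, then the finger opening in m; each row shifts and turns the commanded pose from where the row before left it, along the tool's axes as they then stand; what a row does not reach is not made up. A row lasts 1/10 s, in which the tool goes at most 0.05 m and 8.59 degrees, less where a joint would pass 70% of its speed; a pose out of reach is approached as far as the arm can. The fingers move at their own pace and stop on an object; FORCE is the grip in N (left out, the last holds). Time passes only in rows, so rows that do not move let the fingers close. It prints the time, the measured TCP pose, the force, the opening and the grip force at its end. Shift and turn numbers lie between -1 and 1, and a call with a number outside is refused. Input that does not fit is refused with a message, and nothing moves.
- observe(): the state, without advancing time (a new reading comes with each control period).
- get_image(name): name is "side" or "top"; returns a dict with "pixels" (480x640x3 uint8, red, green, blue), "K" (3x3 intrinsics, pixels), "extrinsics" (4x4, takes a point from world to camera coordinates). Camera axes: x right, y down, z forward; pixel columns grow to the right and rows downward; lengths in m; the calibration is good to about 2 mm. A picture is of the moment at which its call begins. There is no depth.
- env.close_job(): hands the job in; it is judged then, once.
The state is a dict: "time_s": time; "q": joint angles; "qvel": joint speeds; "joint_efforts": joint torques, N m; "position": TCP position; "tool_rot": TCP orientation; "ft_force": force on the tool from outside, world axes, zero at the start; "wrist_torque": the same for the moment, N m; "grip_width": finger opening in m; "gripper_force": force on a finger pad.
Only numpy, scipy, OpenCV 4.12 (cv2) and the standard library are available. Lean on these libraries where they do the work, as an engineer would, in place of code of your own. Each camera call takes 0.05 s, during which the arm holds its last target. There are 200 camera calls.

TASK

Get the pot of seals ready for the shift: turn the lock ring at the foot of the pot by its upright peg, counter-clockwise seen from above, all the way to its locked mark. Then take the nested lid set by the knob in its middle, lower it onto the pot without dropping it and let go, so that the inner lid sits fully home in the mouth with the outer cover still over it; then take the outer cover alone by its wide neck, lift it straight off without touching or disturbing the inner lid, and finish holding it, level and still, about 10 cm above where it sat. Keep the two lids together until they are on the pot, and leave everything else on the bench where it is.

Things in the scene. Friction and masses are not known exactly. Their poses are not given: they have to be found in the camera images.
- pot: Fixed base with the open steel pot. Base disc 200 mm dia., 10 mm thick; pot 100 mm outside, 91 mm inside dia., rim 88 mm above the bench. Origin: on the pot's axis at bench level; z up. A white radial line on the disc, 0.4 rad counter-clockwise from the body's x axis, is the locked mark; a 14 mm stop block (top 24 mm above the bench) stands just past it, close to the ring.
- pot_rim (a point): Centre of the pot's mouth, in the plane of the rim, 88 mm above the bench.
- collar (a joint): Lock ring around the pot's foot (124 mm dia.), turning about the pot's axis, rad, growing counter-clockwise seen from above. It stops at 1.2, its peg over the locked mark; locked means above 1.1. Starts between 0 and 0.45, turns with light friction (about 1.7 N at the peg) and stays where it is left.
- collar_post (a point): Top centre of the lock ring's upright black peg: 16 mm diameter, free from 22 to 70 mm above the bench, 90 mm from the pot's axis, at the angle (joint value - 0.8 rad) from the pot's x axis. It turns with the ring.
- inner_lid: Grey plastic lid, 0.22 kg, loose, round. Origin: centre of its plug's underside. Plug 0-16 mm high, 76 mm dia. at the bottom, 84 at the top; flange 102 mm dia., 16-20 mm, rests on the pot rim (origin then 16 mm below the rim); stem 16 mm dia.; knob 22 mm dia., 50-78 mm (top). Starts on its plug on a 4 mm mat with the outer lid resting on its flange: lifting the knob lifts both.
- outer_lid: Aluminium cover, 0.18 kg, loose, round. Origin: centre of its skirt's lower edge. Skirt 118 mm outside, 112 mm inside dia.; top plate 12-15 mm high with a 34 mm hole; neck tube 46 mm outside, 34 mm inside dia., 15-40 mm. Nested: origin 8 mm above the inner lid's, lying loosely on its flange, and the inner lid's knob stands out 2 to 30 mm above the neck's top.
- gland_a: Bystander: brass hex cable gland standing on the bench between the pot and the lids, 30 mm wide, 30 mm high; origin at its underside.
- gland_b: Bystander: the same kind of gland, farther out.
- driver: Bystander: cordless driver standing on its 115 x 75 mm battery, 240 mm high, on the left; origin under the battery.
- locker_bottle: Bystander: small red bottle, 32 mm diameter, 115 mm high; origin at its underside.
- marker: Bystander: black marker pen lying down, 130 mm long, 13 mm thick; origin under its middle.
- screwdriver: Bystander: screwdriver lying on the right.
- note_pad: Bystander: paper note pad 76 x 76 x 12 mm lying on the left.

How it is judged (in metres and radians):
On the way, in this order (a step that is already met when the one before it is completed fails the run):
1. the lock ring is turned to its locked mark, the lids still nested off the pot (value of joint collar above 1.1 rad and horizontal distance between inner_lid and pot_rim above 0.05 m), for 0.2 s.
2. the lid set sits fully home on the pot, outer cover still nested on the inner lid, and the fingers have let go (value of joint collar above 1.1 rad and z of inner_lid in the frame of pot_rim between -0.0195 and -0.013 m and horizontal distance between inner_lid and pot_rim below 0.006 m and angle between inner_lid's own z axis and vertical below 0.06 rad and z of outer_lid in the frame of inner_lid below 0.012 m and contact force between the fingers and inner_lid below 0.2 N and contact force between the fingers and outer_lid below 0.2 N), for 0.3 s.
3. the outer cover alone is lifted clear, the inner lid still fully home (value of joint collar above 1.1 rad and z of inner_lid in the frame of pot_rim between -0.0195 and -0.013 m and horizontal distance between inner_lid and pot_rim below 0.006 m and angle between inner_lid's own z axis and vertical below 0.06 rad and z of outer_lid in the frame of inner_lid above 0.06 m and contact force between the fingers and outer_lid above 1 N), for 0.2 s.
At the end, for the whole second after the job is handed in: Ring above 1.1 rad; inner lid home (origin 13-19.5 mm below the rim, within 6 mm of the axis, tilt under 0.06 rad), at rest and untouched; outer cover held still in the fingers, tilt under 0.2 rad, 65-200 mm above the inner lid's origin, within 100 mm of the pot axis, touching neither lid nor pot (value of joint collar above 1.1 rad and z of inner_lid in the frame of pot_rim between -0.0195 and -0.013 m and horizontal distance between inner_lid and pot_rim below 0.006 m and angle between inner_lid's own z axis and vertical below 0.06 rad and z of outer_lid in the frame of inner_lid between 0.065 and 0.2 m and horizontal distance between outer_lid and pot_rim below 0.1 m and angle between outer_lid's own z axis and vertical below 0.2 rad and contact force between the fingers and outer_lid above 1 N and contact force between each of outer_lid, the fingers and inner_lid below 0.1 N and contact force between outer_lid and pot below 0.1 N and linear speed of outer_lid below 0.03 m/s and linear speed of inner_lid below 0.02 m/s); the arm keeps its last pose, push and grip.
It fails at once if the outer cover comes off the inner lid (over 20 mm) while the inner lid is not home on the pot (z of outer_lid in the frame of inner_lid above 0.02 m and not (z of inner_lid in the frame of pot_rim between -0.0195 and -0.013 m and horizontal distance between inner_lid and pot_rim below 0.006 m and angle between inner_lid's own z axis and vertical below 0.06 rad)).
It fails at once if the fingers touch the inner lid once the outer cover has been raised off it (z of outer_lid in the frame of inner_lid above 0.02 m and contact force between the fingers and inner_lid above 1 N).
It fails at once if the lid set is dropped (moving faster than 0.5 m/s out of the fingers) (linear speed of inner_lid above 0.5 m/s and contact force between the fingers and inner_lid below 0.1 N).
It fails at once if anything else on the bench is disturbed (a bystander moved over 30 mm) (distance of any of gland_a, gland_b, driver, locker_bottle, marker, screwdriver, note_pad from where it was at the start of the episode above 0.03 m).
It also fails if it takes over 61 s, if anything falls off the work surface, if the arm or the gripper's body presses on something with over 40 N, if the wrist force passes 120 N, or if a joint passes its speed limit or range.

## Working session

There is one attempt and no reset: what is moved stays moved. The work goes in short steps, Python scripts to look and compute and a shell command to move; the robot and the scene stay as the last step left them, time stands still between calls to the robot, and variables do not carry over. Pictures are saved under pics/ and viewed, at most 10 in all, crops included, and the job is handed in when it is done.

```bash
ls; mkdir -p pics; cat > h.py <<'E'
import numpy as np, cv2
from rig import env, get_image, observe
def snap(n,f):
    d=get_image(n); cv2.imwrite('pics/'+f,d['pixels'][:,:,::-1]); np.savez('pics/'+f+'.npz',K=d['K'],E=d['extrinsics'],p=d['pixels']); return d
def ray(f,u,v):
    d=np.load('pics/'+f+'.npz'); R=d['E'][:3,:3]; t=d['E'][:3,3]
    return -R.T@t, R.T@np.linalg.inv(d['K'])@np.array([u,v,1.])
def atz(f,u,v,z):
    c,r=ray(f,u,v); return c+r*(z-c[2])/r[2]
def tri(*obs):
    A=np.zeros((3,3));b=np.zeros(3)
    for f,u,v in obs:
        c,r=ray(f,u,v); r=r/np.linalg.norm(r); P=np.eye(3)-np.outer(r,r); A+=P;b+=P@c
    return np.linalg.solve(A,b)
def proj(f,p):
    d=np.load('pics/'+f+'.npz'); q=d['K']@(d['E']@np.append(p,1))[:3]; return q[:2]/q[2]
E
python3 - <<'E'
from h import *
for n in('side','top'):
    d=snap(n,n+'0.png'); print(np.linalg.inv(d['extrinsics'])[:3].round(3))
s=observe(); print(s['time_s'],s['position'],s['tool_rot'],s['grip_width'])
E
```

```text
nudge.py
pics
rig.py
[[ 0.993 -0.091  0.071  0.505]
 [-0.113 -0.671  0.733 -0.787]
 [-0.019 -0.736 -0.677  0.819]]
[[-2.500e-02 -9.940e-01  1.100e-01  3.940e-01]
 [-1.000e+00  2.500e-02 -1.000e-03  2.000e-03]
 [-2.000e-03 -1.100e-01 -9.940e-01  1.616e+00]]
0.1 [0.20731251 0.5091439  0.24177502] [[-9.26115973e-01  3.77238133e-01 -7.71993972e-04]
 [ 3.77238808e-01  9.26115351e-01 -1.11324092e-03]
 [ 2.94998542e-04 -1.32221628e-03 -9.99999082e-01]] 0.08552596439076712
```

View pics/side0.png

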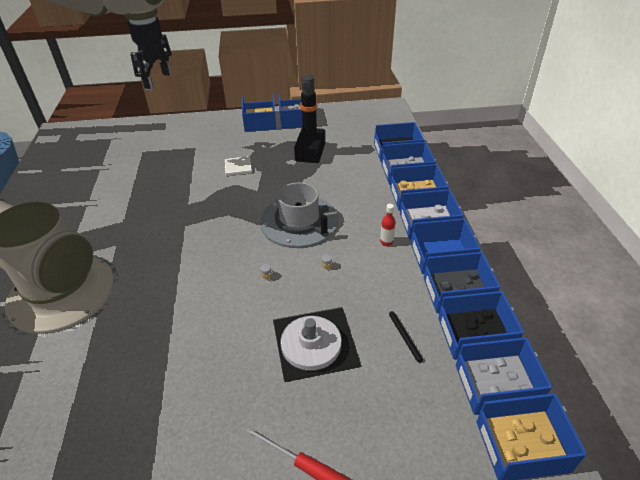

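View pics/top0.png

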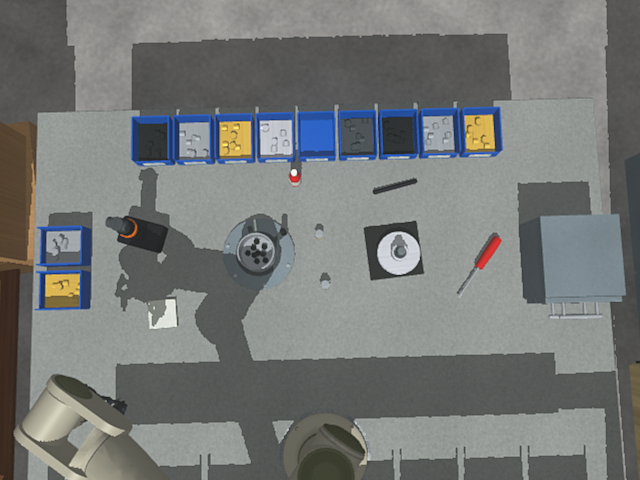

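The side view shows the pot near (298,205), the peg near (323,222) and the lid set near (310,342). In the top view they are near (259,253), (284,222) and (399,252). I'll enlarge these in one montage.

```bash
python3 - <<'E'
from h import *
def crop(f,x,y): return cv2.resize(cv2.imread('pics/'+f)[y:y+75,x:x+100],None,fx=4,fy=4,interpolation=cv2.INTER_CUBIC)
m=np.vstack([np.hstack([crop('side0.png',255,175),crop('side0.png',265,305)]),np.hstack([crop('top0.png',215,205),crop('top0.png',350,215)])])
cv2.imwrite('pics/m0.png',m)
E
```

```text
(no output)
```

View pics/m0.png

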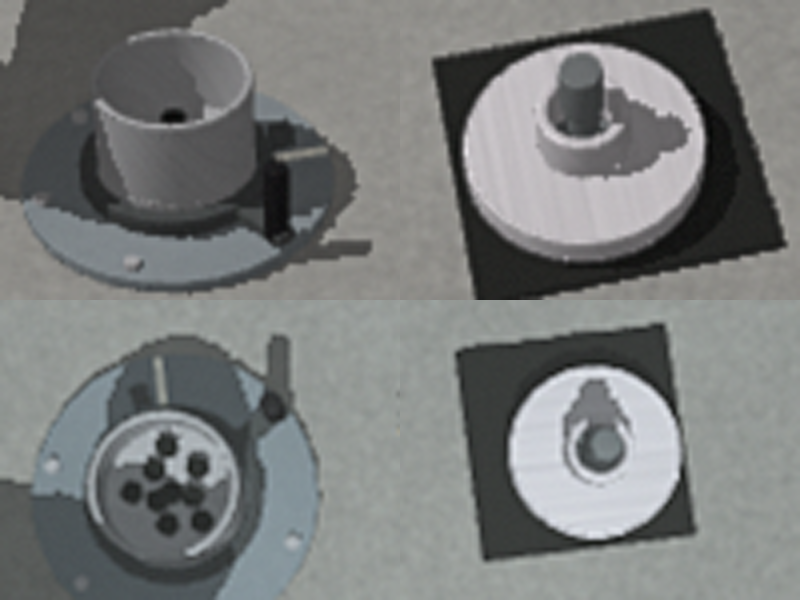

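```bash
python3 - <<'E'
from h import *
S=lambda x,y,x0,y0:((x+.5)/4-.5+x0,(y+.5)/4-.5+y0)
s=lambda x,y:('side0.png',*S(x,y,255,175)); s2=lambda x,y:('side0.png',*S(x-400,y,265,305))
t=lambda x,y:('top0.png',*S(x,y-300,215,205)); t2=lambda x,y:('top0.png',*S(x-400,y-300,350,215))
for n,a,b,z in [('rim',s(174,79),t(164,487),.088),('peg',s(276,164),t(273,404),.07),('knob',s2(580,68),t2(606,443),.082),('plate',s2(584,145),t2(595.5,451.5),.027)]:
    print(n,tri(a,b).round(4),atz(*a,z).round(4),atz(*b,z).round(4))
print('line',[atz(*o,.01).round(4) for o in (s(275,157),s(328,150),t(157,357),t(162,402))])
print('glands',[atz('top0.png',*p,.03).round(3) for p in((318,229),(325,280))], [atz('side0.png',*p,.03).round(3) for p in((265,269),(327,258))])
# project circles to check
E
```

```text
rim [0.5481 0.1666 0.0864] [0.5505 0.165  0.088 ] [0.5454 0.1663 0.088 ]
peg [0.6026 0.0943 0.0729] [0.6047 0.098  0.07  ] [0.6013 0.0945 0.07  ]
knob [ 0.5394 -0.2185  0.0822] [ 0.5399 -0.2183  0.082 ] [ 0.539  -0.2186  0.082 ]
plate [ 0.5394 -0.2196  0.0229] [ 0.5397 -0.2224  0.027 ] [ 0.5385 -0.219   0.027 ]
line [array([0.6129, 0.1759, 0.01  ]), array([0.6476, 0.1783, 0.01  ]), array([0.6445, 0.1784, 0.01  ]), array([0.6127, 0.1753, 0.01  ])]
glands [array([0.609, 0.   , 0.03 ]), array([ 0.468, -0.015,  0.03 ])] [array([ 0.458, -0.02 ,  0.03 ]), array([ 0.6  , -0.004,  0.03 ])]
```

The manual's scale: shifts go in shares of 50 mm and turns go in shares of 60 degrees. Converting my numbers, -0.0261 m is -0.522, -0.0117 m is -0.234.

```bash
cat >> h.py <<'E'
def go(p,yaw=None):
    "remaining displacement in tool axes to world p; yaw = wanted world angle of tool y (deg)"
    s=observe(); R=np.array(s['tool_rot']); d=R.T@(np.array(p)-s['position'])
    a=np.degrees(np.arctan2(R[1,1],R[0,1])); out='t %.2f pos %s tool-d %s yaw %.1f'%(s['time_s'],np.round(s['position'],4),d.round(4),a)
    if yaw is not None: out+=' turn %.1f'%((a-yaw+90)%180-90)
    print(out,'q6 %.0f w %.4f F %s'%(s['q'][5],s['grip_width'],np.round(s['ft_force'],1)))
E
python3 nudge.py '-0.522,-0.234,0.08,0,0.05 | -0.522,-0.234,0.08,0,0.05 | -0.522,-0.234,0.08,0,0.05 | -0.522,-0.234,0.08,0,0.05 | -0.522,-0.234,0.08,0,0.05 | -0.522,-0.234,0.08,0,0.05 | -0.522,-0.234,0.08,0,0.05 | -0.522,-0.234,0.08,0,0.05 | -0.522,-0.234,0.08,0,0.05 | -0.522,-0.234,0.08,0,0.05' 20
python3 nudge.py '-0.522,-0.234,0.08,0,0.05 | -0.522,-0.234,0.08,0,0.05 | -0.522,-0.234,0.08,0,0.05 | -0.522,-0.234,0.08,0,0.05 | -0.522,-0.234,0.08,0,0.05 | -0.522,-0.234,0.08,0,0.05 | -0.522,-0.234,0.08,0,0.05 | -0.522,-0.234,0.08,0,0.05 | -0.522,-0.234,0.08,0,0.05 | -0.522,-0.234,0.08,0,0.05'
python3 nudge.py '0,0,0,0.104,0.05 | 0,0,0,0.104,0.05 | 0,0,0,0.104,0.05 | 0,0,0,0.104,0.05 | 0,0,0,0.104,0.05 | 0,0,0,0,0.05 | 0,0,0,0,0.05'
python3 -c "
from h import *
go([.602,.0948,.048],36.7)"
```

```text
time_s: 1.1
position: [0.4056, 0.3015, 0.2019]
tool_rot: [[-0.926, 0.377, -0.001], [0.377, 0.926, -0.0], [0.0, -0.0, -1.0]]
ft_force: [0.2, -0.4, 0.1]
grip_width: 0.0501
gripper_force: 0.0
time_s: 2.1
position: [0.6032, 0.0948, 0.1617]
tool_rot: [[-0.926, 0.377, -0.001], [0.377, 0.926, 0.0], [0.001, -0.0, -1.0]]
ft_force: [0.8, 0.6, -0.2]
grip_width: 0.0502
gripper_force: 0.0
time_s: 2.8
position: [0.6025, 0.0957, 0.1621]
tool_rot: [[-0.599, 0.801, -0.001], [0.801, 0.599, 0.0], [0.0, -0.0, -1.0]]
ft_force: [-0.7, 0.3, 1.1]
grip_width: 0.0499
gripper_force: 0.0
t 2.80 pos [0.6025 0.0957 0.1621] tool-d [-0.0005 -0.0009  0.1141] yaw 36.8 turn 0.1 q6 -39 w 0.0499 F [-0.7  0.3  1.1]
```

Scaled: 0.02 m is 0.4, 0.014 m is 0.28.

```bash

python3 nudge.py '0,-0.02,0.4,0,0.05 | 0,0,0.4,0,0.05 | 0,0,0.4,0,0.05 | 0,0,0.4,0,0.05 | 0,0,0.4,0,0.05 | 0,0,0.28,0,0.05 | 0,0,0,0,0.019 | 0,0,0,0,0.019 | 0,0,0,0,0.019 | 0,0,0,0,0.019'
python3 nudge.py '0.006,0.094,0,-0.05,0.019 | 0.002,0.094,0,-0.05,0.019 | 0.002,0.094,0,-0.05,0.019 | 0.002,0.094,0,-0.05,0.019 | 0.002,0.094,0,-0.05,0.019'
python3 -c "
from h import *
go([.602,.0948,.048])"
```

```text
time_s: 3.8
position: [0.6024, 0.0952, 0.0492]
tool_rot: [[-0.597, 0.802, 0.002], [0.802, 0.597, 0.0], [-0.001, 0.002, -1.0]]
ft_force: [0.5, 0.5, -0.0]
grip_width: 0.019
gripper_force: 0.7
time_s: 4.3
position: [0.6188, 0.1113, 0.0491]
tool_rot: [[-0.786, 0.619, 0.0], [0.619, 0.786, -0.001], [-0.001, -0.0, -1.0]]
ft_force: [-1.3, -1.8, 1.8]
grip_width: 0.0191
gripper_force: 1.0
t 4.30 pos [0.6188 0.1113 0.0491] tool-d [ 0.003  -0.0233  0.0011] yaw 51.8 q6 -52 w 0.0191 F [-1.3 -1.8  1.8]
```

Scaled: 0.0047 m is 0.094, 0.0001 m is 0.002, -3 degrees / 60 = -0.05.

```bash

python3 nudge.py '0.002,0.094,0,-0.05,0.019 | 0.002,0.094,0,-0.05,0.019 | 0.002,0.094,0,-0.05,0.019 | 0.002,0.094,0,-0.05,0.019 | 0.002,0.094,0,-0.05,0.019 | 0.002,0.094,0,-0.05,0.019 | 0.002,0.094,0,-0.05,0.019 | 0.002,0.094,0,-0.05,0.019 | 0.002,0.094,0,-0.05,0.019 | 0.002,0.094,0,-0.05,0.019'
python3 nudge.py '0.002,0.094,0,-0.05,0.019 | 0.002,0.094,0,-0.05,0.019 | 0.002,0.094,0,-0.05,0.019 | 0.002,0.094,0,-0.05,0.019 | 0.002,0.06,0,-0.0333,0.019 | 0,0,0,0,0.019'
python3 -c "
from h import *
go([.548,.1665,.048]);p=observe()['position'];d=p[:2]-np.array([.548,.1665]);print(np.hypot(*d),np.degrees(np.arctan2(d[1],d[0])))"
```

```text
time_s: 5.3
position: [0.6378, 0.1537, 0.0491]
tool_rot: [[-0.99, 0.143, 0.002], [0.143, 0.99, -0.001], [-0.002, -0.001, -1.0]]
ft_force: [1.1, -1.9, 1.4]
grip_width: 0.019
gripper_force: 1.1
time_s: 5.9
position: [0.6381, 0.176, 0.049]
tool_rot: [[-0.995, -0.099, 0.001], [-0.099, 0.995, -0.0], [-0.001, -0.0, -1.0]]
ft_force: [0.1, -0.0, 0.2]
grip_width: 0.0186
gripper_force: 0.0
t 5.90 pos [0.6381 0.176  0.049 ] tool-d [ 0.0906 -0.0005  0.0009] yaw 95.7 q6 -90 w 0.0186 F [ 0.1 -0.   0.2]
0.0906015747343124 5.988728501959074
```

Scaled: 0.002 m is 0.04, -1 degrees / 60 = -0.0167.

```bash

python3 nudge.py '0,0.04,0,-0.0167,0.019 | 0,0.04,0,-0.0167,0.019 | 0,0,0,0,0.019'
python3 nudge.py '0,0.04,0,-0.0167,0.019 | 0,0.04,0,0,0.019 | 0,0,0,0,0.019'
python3 -c "
from h import *
p=observe()['position'];d=p[:2]-np.array([.548,.1665]);print(np.hypot(*d),np.degrees(np.arctan2(d[1],d[0])))"
```

```text
time_s: 6.2
position: [0.6375, 0.18, 0.0485]
tool_rot: [[-0.991, -0.134, 0.0], [-0.134, 0.991, 0.0], [-0.0, -0.0, -1.0]]
ft_force: [0.7, -1.4, 0.0]
grip_width: 0.019
gripper_force: 0.4
time_s: 6.5
position: [0.6372, 0.1807, 0.0484]
tool_rot: [[-0.989, -0.15, -0.0], [-0.15, 0.989, -0.005], [0.001, -0.005, -1.0]]
ft_force: [0.6, -16.3, 2.9]
grip_width: 0.0193
gripper_force: 8.1
0.09036186821940106 9.027076742929607
```

Scaled: -0.05 m is -1, -0.04 m is -0.8.

```bash

python3 nudge.py '0,-0.1,0,0,0.045 | 0,0,0,0,0.045 | 0,0,0,0,0.045 | 0,0,-0.4,0,0.045 | 0,0,-0.6,0,0.045 | 0,0,-0.8,0,0.045 | 0,0,-1,0,0.045 | 0,0,-0.8,0,0.06 | 0,0,0,0,0.06'
python3 -c "
from h import *
go([.5394,-.2185,.16],90)"
```

```text
time_s: 7.4
position: [0.639, 0.1797, 0.235]
tool_rot: [[-0.988, -0.151, 0.012], [-0.151, 0.989, 0.002], [-0.012, -0.0, -1.0]]
ft_force: [-0.2, 0.2, 0.1]
grip_width: 0.06
gripper_force: 0.0
t 7.40 pos [0.639  0.1797 0.235 ] tool-d [ 0.1595 -0.3786  0.0733] yaw 98.7 turn 8.7 q6 -93 w 0.0600 F [-0.2  0.2  0.1]
```

Scaled: -0.0379 m is -0.758, 0.016 m is 0.32.

```bash

python3 nudge.py '0.32,-0.758,0.14,0,0.06 | 0.32,-0.758,0.14,0,0.06 | 0.32,-0.758,0.14,0,0.06 | 0.32,-0.758,0.14,0,0.06 | 0.32,-0.758,0.14,0,0.06 | 0.32,-0.758,0.14,0,0.06 | 0.32,-0.758,0.14,0,0.06 | 0.32,-0.758,0.14,0,0.06 | 0.32,-0.758,0.14,0,0.06 | 0.32,-0.758,0.14,0,0.06' 60
python3 nudge.py '0,0,0,0.0717,0.06 | 0,0,0,0.0733,0.06 | 0,0,0,0,0.06 | 0,0,0,0,0.06'
python3 - <<'E'
from h import *
go([.5394,-.2185,.067],90)
snap('side','side1.png');snap('top','top1.png')
def crop(f,x,y): return cv2.resize(cv2.imread('pics/'+f)[y:y+75,x:x+100],None,fx=4,fy=4,interpolation=cv2.INTER_CUBIC)
m=np.vstack([np.hstack([crop('side1.png',255,175),crop('side1.png',265,285)]),np.hstack([crop('top1.png',215,205),crop('top1.png',350,215)])])
cv2.imwrite('pics/m1.png',m)
E
```

```text
time_s: 8.4
position: [0.5356, -0.2208, 0.1574]
tool_rot: [[-0.989, -0.151, -0.001], [-0.151, 0.989, 0.001], [0.0, 0.001, -1.0]]
ft_force: [0.8, -0.1, 0.8]
grip_width: 0.0604
gripper_force: 0.0
time_s: 8.8
position: [0.5363, -0.2194, 0.1579]
tool_rot: [[-1.0, -0.002, -0.001], [-0.002, 1.0, 0.001], [0.001, 0.001, -1.0]]
ft_force: [-0.5, -0.3, 0.9]
grip_width: 0.06
gripper_force: 0.0
t 8.80 pos [ 0.5363 -0.2194  0.1579] tool-d [-0.0032  0.0008  0.0909] yaw 90.1 turn 0.1 q6 -124 w 0.0600 F [-0.5 -0.3  0.9]
```

View pics/m1.png

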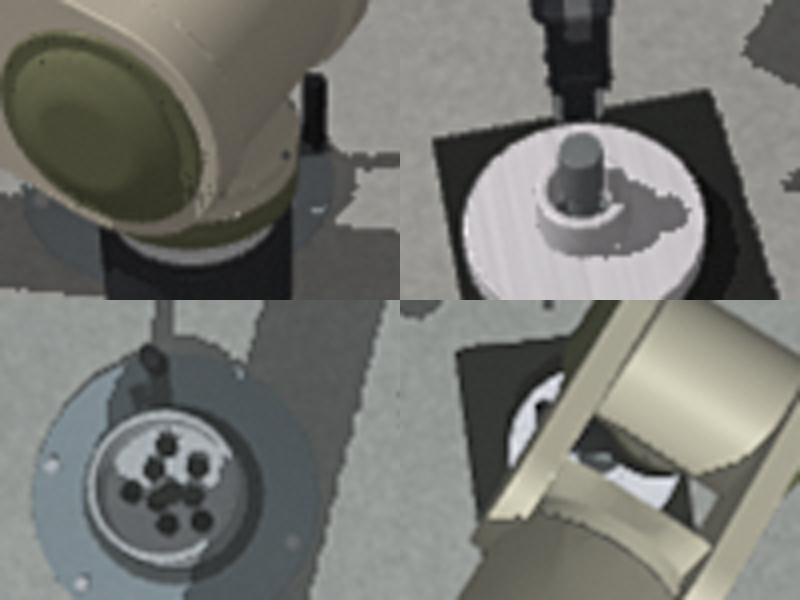

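The peg now covers the white line at top crop (153,360), so the ring is locked. In the side crop the gripper is above the knob at (580,150). Next I grip the knob, and check the pot centre with an overlay.

Scaled: 0.02 m is 0.4, 0.01 m is 0.2.

```bash

python3 nudge.py '-0.06,0.016,0.4,0,0.06 | 0,0,0.4,0,0.06 | 0,0,0.4,0,0.06 | 0,0,0.4,0,0.06 | 0,0,0.2,0,0.06 | 0,0,0,0,0.06 | 0,0,0,0,0.06' 60
python3 - <<'E'
from h import *
go([.5394,-.2185,.068],90)
C=np.array([.548,.1663]); a=np.linspace(0,2*np.pi,200); ims=[]
for f,x0,y0 in(('side0.png',255,175),('top0.png',209,205)):
    im=cv2.resize(cv2.imread('pics/'+f)[y0:y0+75,x0:x0+100],None,fx=4,fy=4,interpolation=cv2.INTER_CUBIC)
    for r,z,c in((.05,.088,(0,0,255)),(.1,.01,(0,255,0))):
        pts=np.array([[(proj(f,[C[0]+r*np.cos(t),C[1]+r*np.sin(t),z])-[x0,y0]+.5)*4-.5] for t in a]); cv2.polylines(im,[pts.round().astype(int)],True,c,1)
    ims.append(im)
cv2.imwrite('pics/ov.png',np.hstack(ims))
E
```

```text
time_s: 9.6
position: [0.5397, -0.2192, 0.069]
tool_rot: [[-1.0, 0.001, 0.001], [0.001, 1.0, -0.001], [-0.001, -0.001, -1.0]]
ft_force: [-0.1, 0.3, 0.9]
grip_width: 0.0598
gripper_force: 0.0
t 9.60 pos [ 0.5397 -0.2192  0.069 ] tool-d [0.0003 0.0007 0.001 ] yaw 90.0 turn -0.0 q6 -124 w 0.0598 F [-0.1  0.3  0.9]
```

View pics/ov.png

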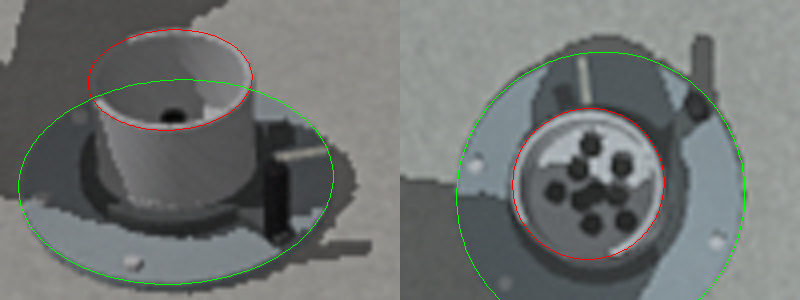

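The overlay fits the top view to about 1 px. In the side view it sits about 4 crop px left and up, roughly 2 mm, so I'll take the pot axis as (0.548, 0.166).

Scaled: 0.001 m is 0.02, 0.0007 m is 0.014.

```bash

python3 nudge.py '0,0.014,0.02,0,0.0 | 0,0,0,0,0.0 | 0,0,0,0,0.0 | 0,0,0,0,0.0 | 0,0,0,0,0.0 | 0,0,0,0,0.0' 60
python3 nudge.py '0,0,-0.06,0,0.0 | 0,0,-0.2,0,0.0 | 0,0,-0.4,0,0.0 | 0,0,-0.4,0,0.0 | 0,0,-0.4,0,0.0 | 0,0,-0.4,0,0.0 | 0,0,-0.2,0,0.0 | 0,0,0,0,0'
python3 -c "
from h import *
go([.548,.166,.17],90)"
```

```text
time_s: 10.2
position: [0.5395, -0.2182, 0.0679]
tool_rot: [[-1.0, 0.001, 0.001], [0.001, 1.0, -0.0], [-0.001, -0.0, -1.0]]
ft_force: [-0.5, 3.7, 5.9]
grip_width: 0.02
gripper_force: 58.5
time_s: 11.0
position: [0.5396, -0.2187, 0.1716]
tool_rot: [[-1.0, 0.001, 0.002], [0.001, 1.0, -0.001], [-0.002, -0.001, -1.0]]
ft_force: [-0.2, 0.4, -3.9]
grip_width: 0.0199
gripper_force: 59.1
t 11.00 pos [ 0.5396 -0.2187  0.1716] tool-d [-0.0079  0.3847  0.001 ] yaw 89.9 turn -0.1 q6 -124 w 0.0199 F [-0.2  0.4 -3.9]
```

Scaled: 0.022 m is 0.44, 0.015 m is 0.3.

```bash

python3 nudge.py '0,0.16,-0.04,0,0.0 | 0,0.3,-0.04,0,0.0 | -0.01,0.44,-0.04,0,0.0 | -0.01,0.44,-0.04,0,0.0 | -0.01,0.44,0,0,0.0 | -0.01,0.44,0,0,0.0 | -0.01,0.44,0,0,0.0 | -0.01,0.44,0,0,0.0 | -0.01,0.44,0,0,0.0 | -0.01,0.44,0,0,0.0' 60
python3 nudge.py '-0.01,0.44,0,0,0.0 | -0.01,0.44,0,0,0.0 | -0.01,0.44,0,0,0.0 | -0.01,0.44,0,0,0.0 | -0.01,0.44,0,0,0.0 | -0.01,0.44,0,0,0.0 | -0.01,0.44,0,0,0.0 | -0.01,0.36,0,0,0.0 | 0,0.22,0,0,0.0 | 0,0.06,0,0,0'
python3 - <<'E'
from h import *
go([.548,.166,.165],90)
snap('side','side2.png');snap('top','top2.png')
def crop(f,x,y): return cv2.resize(cv2.imread('pics/'+f)[y:y+100,x:x+100],None,fx=4,fy=4,interpolation=cv2.INTER_CUBIC)
cv2.imwrite('pics/m2.png',np.hstack([crop('side2.png',255,140),crop('top2.png',215,195)]))
E
```

```text
time_s: 12.0
position: [0.5428, -0.0172, 0.1777]
tool_rot: [[-1.0, 0.0, -0.002], [0.0, 1.0, 0.001], [0.002, 0.001, -1.0]]
ft_force: [0.4, 0.4, -2.8]
grip_width: 0.0202
gripper_force: 59.1
time_s: 13.0
position: [0.547, 0.168, 0.1779]
tool_rot: [[-1.0, -0.001, -0.001], [-0.001, 1.0, 0.0], [0.001, 0.0, -1.0]]
ft_force: [0.1, -0.6, -3.7]
grip_width: 0.0197
gripper_force: 59.0
t 13.00 pos [0.547  0.168  0.1779] tool-d [-0.001  -0.0021  0.0129] yaw 90.0 turn 0.0 q6 -85 w 0.0197 F [ 0.1 -0.6 -3.7]
```

View pics/m2.png

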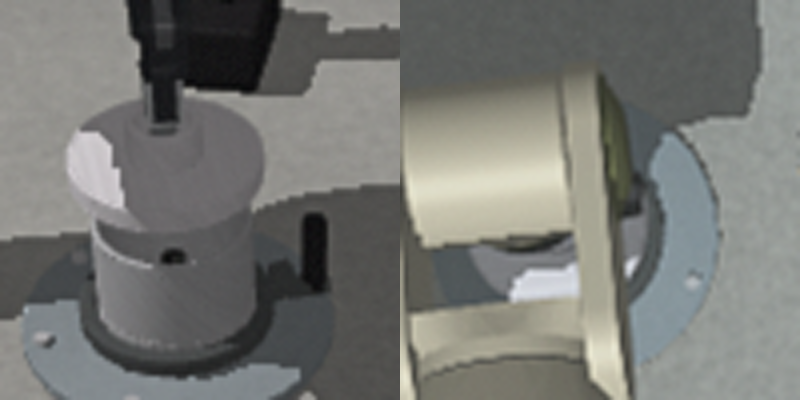

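```bash
python3 - <<'E'
from h import *
print(proj('side2.png',[.547,.168,.129]),proj('side2.png',[.548,.166,.088]),proj('side2.png',[.5505,.165,.088]))
go([.548,.166,.16],90)
E
```

```text
[295.75214601 180.05227236] [297.06928757 194.20425089] [298.12475693 194.3665452 ]
t 13.10 pos [0.5474 0.1668 0.178 ] tool-d [-0.0006 -0.0008  0.018 ] yaw 90.0 turn -0.0 q6 -85 w 0.0201 F [-0.2  0.5 -3.5]
```

Scaled: 0.007 m is 0.14, 0.006 m is 0.12.

```bash

python3 nudge.py '-0.03,-0.016,0.1,0,0.0 | 0,0,0.14,0,0.0 | 0,0,0.14,0,0 | 0,0,0.12,0,0 | 0,0,0.1,0,0 | 0,0,0,0,0'
python3 -c "
from h import *
go([.549,.166,.136],90)"
```

```text
time_s: 13.7
position: [0.5489, 0.1657, 0.1474]
tool_rot: [[-1.0, 0.001, -0.002], [0.001, 1.0, -0.0], [0.002, -0.0, -1.0]]
ft_force: [-0.2, -0.1, -4.0]
grip_width: 0.02
gripper_force: 59.0
t 13.70 pos [0.5489 0.1657 0.1474] tool-d [-0.0001  0.0003  0.0114] yaw 89.9 turn -0.1 q6 -85 w 0.0200 F [-0.2 -0.1 -4. ]
```

Plug is in the mouth with no contact. I'll go on down gently.

Scaled: 0.003 m is 0.06, 0.002 m is 0.04.

```bash

python3 nudge.py '0,0,0.06,0,0.0 | 0,0,0.06,0,0.0 | 0,0,0.04,0,0 | 0,0,0,0,0 | 0,0,0,0,0'
python3 nudge.py '0,0,0.02,0,0.0 | 0,0,0.02,0,0.0 | 0,0,0,0,0'
python3 nudge.py '0,0,0.02,0,0 | 0,0,0.01,0,0 | 0,0,0,0,0'
```

```text
time_s: 14.2
position: [0.5493, 0.1658, 0.1404]
tool_rot: [[-1.0, 0.001, 0.0], [0.001, 1.0, 0.0], [-0.0, 0.0, -1.0]]
ft_force: [-0.0, 0.1, -3.7]
grip_width: 0.0201
gripper_force: 59.0
time_s: 14.5
position: [0.5492, 0.1658, 0.1382]
tool_rot: [[-1.0, 0.001, -0.0], [0.001, 1.0, -0.0], [0.0, -0.0, -1.0]]
ft_force: [-0.3, 0.7, -3.0]
grip_width: 0.0201
gripper_force: 59.0
time_s: 14.8
position: [0.5492, 0.1658, 0.1367]
tool_rot: [[-1.0, 0.001, -0.0], [0.001, 1.0, 0.0], [0.0, 0.0, -1.0]]
ft_force: [0.1, 0.6, -3.3]
grip_width: 0.0203
gripper_force: 59.0
```

```bash

python3 nudge.py '0,0,0.016,0,0 | 0,0,0,0,0 | 0,0,0,0,0'
python3 nudge.py '0,0,0.016,0,0 | 0,0,0,0,0 | 0,0,0,0,0'
python3 nudge.py '0,0,0.016,0,0 | 0,0,0,0,0 | 0,0,0,0,0'
```

```text
time_s: 15.1
position: [0.5493, 0.1659, 0.1361]
tool_rot: [[-1.0, 0.001, 0.0], [0.001, 1.0, 0.0], [-0.0, 0.0, -1.0]]
ft_force: [0.0, 1.2, -2.0]
grip_width: 0.0199
gripper_force: 59.2
time_s: 15.4
position: [0.5494, 0.166, 0.1359]
tool_rot: [[-1.0, 0.001, 0.001], [0.001, 1.0, 0.0], [-0.001, 0.0, -1.0]]
ft_force: [-2.3, 2.6, 5.4]
grip_width: 0.0203
gripper_force: 59.9
time_s: 15.7
position: [0.5493, 0.1662, 0.1357]
tool_rot: [[-1.0, 0.001, 0.002], [0.001, 1.0, 0.0], [-0.002, 0.0, -1.0]]
ft_force: [-4.8, 3.2, 10.7]
grip_width: 0.02
gripper_force: 60.5
```

Seated: the force turned upward at z = 0.136, as expected. Releasing and checking.

Scaled: -0.0015 m is -0.03.

```bash

python3 nudge.py '0,0,-0.03,0,0.0 | 0,0,0,0,0.022 | 0,0,0,0,0.03 | 0,0,0,0,0.045 | 0,0,0,0,0.065 | 0,0,0,0,0.065 | 0,0,0,0,0.065 | 0,0,0,0,0.065 | 0,0,0,0,0.065' 20
python3 - <<'E'
from h import *
go([.5492,.166,.111],90)
snap('side','side3.png');snap('top','top3.png')
cv2.imwrite('pics/m3.png',cv2.resize(cv2.imread('pics/side3.png')[155:255,245:355],None,fx=5,fy=5,interpolation=cv2.INTER_CUBIC))
c=[.5492,.166]
for z in(.088,.095,.12,.15): print(z,proj('side3.png',c+[z]).round(1),((proj('side3.png',c+[z])-[245,155]+.5)*5).round(0))
E
```

```text
time_s: 16.6
position: [0.5493, 0.1658, 0.136]
tool_rot: [[-1.0, 0.001, 0.0], [0.001, 1.0, -0.0], [-0.0, -0.0, -1.0]]
ft_force: [0.4, 0.1, -0.9]
grip_width: 0.0651
gripper_force: 0.0
t 16.60 pos [0.5493 0.1658 0.136 ] tool-d [0.0001 0.0002 0.025 ] yaw 89.9 turn -0.1 q6 -85 w 0.0651 F [ 0.4  0.1 -0.9]
0.088 [297.6 194.2] [265. 198.]
0.095 [297.4 191.9] [265. 187.]
0.12 [296.9 183.5] [262. 145.]
0.15 [296.3 173.2] [259.  93.]
```

View pics/m3.png

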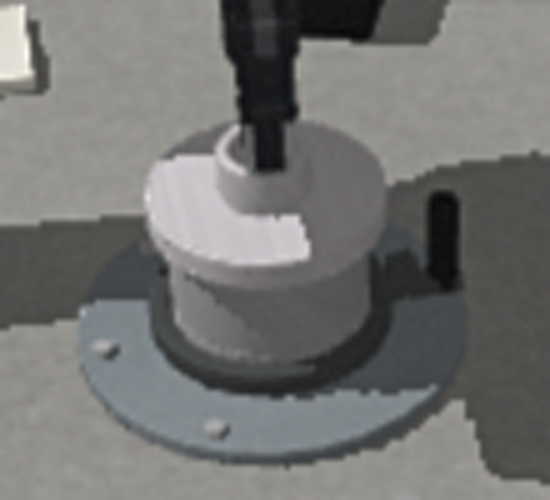

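The cover sits level on the pot. Its plate is centred at about x=266 in the crop against 265 predicted, and the neck at 264 against 263. Now I'll grip the neck.

Scaled: 0.006 m is 0.12, 0.005 m is 0.1.

```bash

python3 nudge.py '0,0,0.12,0,0.065 | 0,0,0.12,0,0.065 | 0,0,0.12,0,0.065 | 0,0,0.1,0,0.065 | 0,0,0.04,0,0.065 | 0,0,0,0,0.065 | 0,0,0,0,0.065' 20
python3 nudge.py '0,0,0,0,0.052 | 0,0,0,0,0.050 | 0,0,0,0,0.048 | 0,0,0,0,0.046 | 0,0,0,0,0.044 | 0,0,0,0,0.04 | 0,0,0,0,0.03 | 0,0,0,0,0.03 | 0,0,0,0,0.03' 30
```

```text
time_s: 17.4
position: [0.5493, 0.1658, 0.111]
tool_rot: [[-1.0, 0.001, 0.0], [0.001, 1.0, 0.0], [-0.0, 0.0, -1.0]]
ft_force: [-0.1, 0.5, 0.4]
grip_width: 0.0652
gripper_force: 0.0
time_s: 18.3
position: [0.5493, 0.1658, 0.1114]
tool_rot: [[-1.0, 0.001, 0.001], [0.001, 1.0, 0.0], [-0.001, 0.0, -1.0]]
ft_force: [-1.9, 0.3, 6.2]
grip_width: 0.0453
gripper_force: 30.5
```

Scaled: -0.004 m is -0.08, -0.003 m is -0.06.

```bash

python3 nudge.py '0,0,-0.02,0,0.03 | 0,0,-0.04,0,0.03 | 0,0,-0.06,0,0.03 | 0,0,-0.08,0,0.03 | 0,0,0,0,0.03 | 0,0,0,0,0.03' 60
python3 nudge.py '0,0,-0.1,0,0.03 | 0,0,-0.2,0,0.03 | 0,0,-0.3,0,0.03 | 0,0,-0.3,0,0.03 | 0,0,-0.3,0,0.03 | 0,0,-0.3,0,0.03 | 0,0,-0.2,0,0.03 | 0,0,-0.1,0,0.03 | 0,0,0,0,0.03 | 0,0,0,0,0.03'
python3 nudge.py '0,0,0,0,0.03 | 0,0,0,0,0.03 | 0,0,0,0,0.03 | 0,0,0,0,0.03 | 0,0,0,0,0.03'
python3 - <<'E'
from h import *
snap('side','side4.png')
cv2.imwrite('pics/m4.png',cv2.resize(cv2.imread('pics/side4.png')[115:255,235:365],None,fx=4,fy=4,interpolation=cv2.INTER_CUBIC))
E
```

```text
time_s: 18.9
position: [0.5492, 0.1658, 0.121]
tool_rot: [[-1.0, 0.001, 0.0], [0.001, 1.0, 0.0], [-0.0, 0.0, -1.0]]
ft_force: [-0.0, 0.3, -1.6]
grip_width: 0.0439
gripper_force: 61.2
time_s: 19.9
position: [0.549, 0.1658, 0.2104]
tool_rot: [[-1.0, 0.001, -0.001], [0.001, 1.0, -0.0], [0.001, -0.0, -1.0]]
ft_force: [0.0, 0.2, -1.5]
grip_width: 0.044
gripper_force: 61.3
time_s: 20.4
position: [0.5492, 0.1658, 0.2108]
tool_rot: [[-1.0, 0.001, -0.0], [0.001, 1.0, -0.0], [0.0, -0.0, -1.0]]
ft_force: [0.1, 0.6, -1.4]
grip_width: 0.0439
gripper_force: 61.3
```

View pics/m4.png

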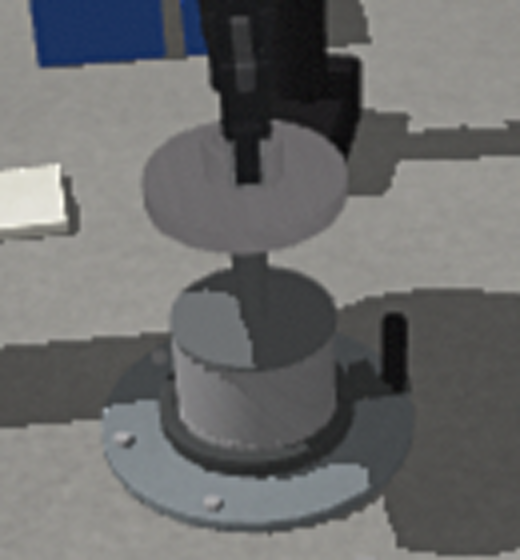

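The cover is held level at crop (245,185). The inner lid sits home on the pot at (255,318) with its stem standing free, and the peg is still at the mark at (395,350). The cover is about 108 mm above the inner lid's origin, inside the 65–200 mm window, so I'm handing in.

```bash
python3 -c "
from rig import env, get_image, observe
print(env.close_job())"
```

```text
the job is handed in; nothing more can be done
None
```

I handed the job in at about 20 s: the ring is turned to its stop at the locked mark, the inner lid is home on the pot, and the outer cover is held level and still about 10 cm above where it sat; `close_job()` returned no verdict, so this rests on my last pictures and force readings.

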